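Snap a lid from the nested stack onto the open storage jar

TASK

Take the top lid off the stack of blue lids, leaving the lids below it where they are, and press it straight down onto the one open white jar until it snaps over the neck. Keep pressing after the click until the lid is fully home with its seal squeezed flat, and finish while still holding it pressed down, the jar standing upright where it was. Leave the two closed jars and everything else on the worktop alone.

Things in the scene. Friction and masses are not known exactly. Their poses are not given: they have to be found in the camera images.
- lid: the blue snap lid on top of the stack, 60 g, 42 mm high. Origin: centre of the skirt's lower edge, z up its axis. Skirt 73 mm across outside, 68 mm inside, 0 to 22 mm; flat plate 77 mm across, 22 to 25 mm; round grip 36 mm across, 25 to 42 mm. It rests loosely on the lid below, 25 mm higher, that lid's grip inside its hollow. Four sprung snap beads inside the skirt, 9 mm up, 60 mm across
- lid_grip (a point): centre of the top face of the lid's round grip (36 mm across, 17 mm tall, plain sides), 42 mm above the lid's origin; the grip may be taken across any diameter or pushed on from above
- lid_seat (a point): centre of the underside of the lid's plate, 22 mm above the lid's origin; it meets point jar_rim when the lid is fully home. Under the plate a sprung seal ring stands 4 mm proud and takes about 2.5 N per mm
- jar_rim (a point): centre of the open jar's rim, 120 mm above its origin. Lowering the lid, its beads touch when lid_seat is 9 to 10 mm above this point; the push climbs to 5 to 13 N and gives way with a click about 5 mm above; then the seal takes up to 10 N until the plate sits hard on the rim (0 mm), where the push climbs steeply. Let go, the lid springs back 2 mm or more
- lid2: a blue lid like the one on top, lying lower in the stack, same size and origin; leave alone; it lies directly under the top lid
- lid3: a blue lid like the one on top, lying lower in the stack, same size and origin; leave alone; the bottom one, standing on the worktop
- jar: the open storage jar of white glass, 84 mm across, 0.3 to 0.65 kg, standing loose and sliding easily on the worktop. Origin: centre of its underside, z up. Body 0 to 84 mm, shoulder to 96 mm, neck 59 mm across; round the neck a snap bead 64 mm across at 112 mm, tapering up to 51 mm at the rim, 120 mm high; mouth 44 mm wide. The lid fits at any turn
- jar_b: an identical white jar already closed with a blue lid fixed on it, 84 mm across, 143 mm high to the top of its grip, about 0.7 kg; origin: centre of its underside, z up; leave alone
- jar_c: an identical white jar already closed with a blue lid fixed on it, 84 mm across, 143 mm high to the top of its grip, about 0.7 kg; origin: centre of its underside, z up; leave alone
- mug: white mug, 82 mm across, 92 mm high, handle to its +y; origin: centre of its underside; leave alone
- mill: dark wooden pepper mill, 54 mm across, 152 mm high; origin: centre of its underside; leave alone
- spoon: wooden spoon lying flat, 240 mm long along its x; leave alone
- bowl: small blue bowl, 100 mm across, 45 mm high; origin: centre of its underside; leave alone
Mind the look-alikes: they are no part of the job. What is shaped like the lid but green is not meant.

How it is judged:
By the outcome, as a careful person would: the job done as asked, in the order asked, and still so for the second after the job is handed in, while the arm keeps its last pose, push and grip.
It also fails if it takes over 42 s, if anything falls off the work surface, if the arm or the gripper's body presses on something with over 40 N, if the wrist force passes 120 N, or if a joint passes its speed limit or range.

ROBOT

A 6-joint arm with a two-finger parallel gripper is mounted at the origin on the work surface. World frame = base frame: x ahead of the robot, y to its left, z up, the work surface at z = 0. Lengths are in m, angles in degrees, forces in N, time in s.
With the tool pointing down it reaches from about 0.3 to 0.75 m from the base axis. Payload 8.5 kg.
Tool frame: the origin (TCP) lies midway between the tips of the shut fingers; the grasp point (between the pads) lies 19 mm behind it (env.tcp_to_grasp is the z of the grasp point in the tool frame, in m); z points along the fingers, y is the line along which they close (so a half turn about z gives the same grasp; the last joint's range is limited). The gripper opens to 85 mm and grips with 20 to 120 N. Pads are 22 mm wide; open, the fingers measure 114 mm over their backs; the gripper's body (76 mm by 85 mm) begins 54 mm behind the grasp point. The pads swing forward as they close: fully open they stand 13 mm farther back than shut.
Start: joints at [-85.388, 21.807, 74.336, -0, 83.858, -12.336], TCP at [0.16, -0.526, 0.231] pointing down, gripper open.
Joint ranges: [-178.18, 178.18], [-50.72, 133.34], [12.68, 142.11], [-81.47, 261.47], [9.98, 163.14], [-165.26, 165.26]. Speed limits (degrees/s): [136.94, 136.94, 180, 180, 180, 180].

INTERFACE

Orientations are given as a 3x3 rotation matrix whose columns are the frame's x, y, z axes.
In Python, from rig import env, imaging, job, models gives the robot as it stands. The module is installed in compiled form; this text tells all that it offers.
- The arm moves only by the tool jog_arm, never from a script. Its argument "plan" is text: rows parted by semicolons, each of 7 numbers parted by spaces: the turn, a rotation vector about the tool's x, y, z in degrees, then the shift along the tool's x, y, z in cm, then the closure in counts, from 0 (fully open) to 255 (shut). In form: rx ry rz x y z claw; .... A call has 1 to 10 rows; each row shifts and turns the commanded pose from where the row before left it, along the tool's axes as they then stand; what a row does not reach is not made up. A row lasts 1/12 s, in which the tool goes at most 41.7 mm and 7.16 degrees, less where a joint would pass 70% of its speed; a pose out of reach is approached as far as the arm can. A call with a gripper value outside its range is refused whole. The fingers move at their own pace and stop on an object; "grip_force" is the grip in N (left out, the last holds). Time passes only in rows, so rows that do not move let the fingers close. It gives the time, the measured TCP pose, the force, the opening and the grip force at its end, in the units of the state.
- env.observe(): the state, without advancing time (a new reading comes with each control period).
- imaging.get_image(name): name is "scene" or "top"; returns a dict with "pixels" (400x640x3 uint8, red, green, blue), "depth" (400x640 float32, m along the optical axis (not along the pixel's ray), 0 where there is no reading), "fov_y" (degrees; the focal length in pixels is half the picture's height over the tangent of half this angle, whatever the lens; pixels are square), "cx", "cy" (the principal point, pixels), "distortion" ([k1, k2, p1, p2, k3] as OpenCV has them; the pictures are not rectified), "world_from_camera" (4x4, takes a point from camera to world coordinates). Camera axes: x right, y down, z forward; pixel columns grow to the right and rows downward; lengths in m; the calibration is good to about 2 mm. A picture is of the moment at which its call begins.
- job.close_job(): hands the job in; it is judged then, once.
Trained networks look in the newest picture that a camera, given by its name, has taken for a name from the list of things; names that differ only in an ending like _2 or _b are one class to them, and where a whole thing is asked for, a point or a joint stands for the part that bears it (a point fixed in the world has none). Each returns a list of dicts, best first, with "confidence" (0 to 1); they miss things now and then, are a little off and sometimes report something else, mostly with a low value. They report only what shows in the picture. A call takes as long as a camera call. They do not tell look-alikes from the thing itself.
- models.outline_of(camera, query): "region" (400x640 bool, what is visible of it) and "bbox" ([centre column, centre row, width, height] in pixels, round what is visible of it).
- models.tip_of(camera, query): "at" ([column, row] in pixels: a listed point, or the origin of a listed thing).
The state is a dict: "time_s": time; "q": joint angles; "qvel": joint speeds; "joint_efforts": joint torques, N m; "position": TCP position; "tool_rot": TCP orientation; "ft_force": force on the tool from outside, world axes, zero at the start; "wrist_torque": the same for the moment, N m; "grip_width": finger opening in m; "gripper_force": force on a finger pad.
Only numpy, scipy, OpenCV 4.12 (cv2) and the standard library are available. Lean on these libraries where they do the work, as an engineer would, in place of code of your own. Each camera call takes 0.05 s, during which the arm holds its last target. There are 200 camera calls.

## Working session

There is one attempt and no reset: what is moved stays moved. The work goes in short steps, Python scripts to look and compute and a tool call to move; the robot and the scene stay as the last step left them, time stands still between calls to the robot, and variables do not carry over. Pictures are saved under pics/ and viewed, at most 10 in all, crops included, and the job is handed in when it is done.

Besides the shell and the picture viewer there is one more tool, called in YAML: its name, and indented under it one key for each argument. jog_arm: Moves the arm, as the interface text tells. Its arguments: {"type":"object","properties":{"plan":{"type":"string"},"grip_force":{"type":"number"}},"required":["plan"]}

```bash
mkdir -p pics
cat > h.py <<'E'
import numpy as np, cv2
from rig import env, imaging, job, models
def cam(n):
    return imaging.get_image(n)
def f_of(im): return 200/np.tan(np.radians(im["fov_y"])/2)
def world(im,px,depth=None):
    """pixels Nx2 -> world, using depth"""
    px=np.asarray(px,float).reshape(-1,2); f=f_of(im)
    K=np.array([[f,0,im["cx"]],[0,f,im["cy"]],[0,0,1]])
    n=cv2.undistortPoints(px[:,None],K,np.array(im["distortion"],float))[:,0]
    if depth is None:
        d=im["depth"][px[:,1].round().astype(int),px[:,0].round().astype(int)]
    else: d=np.full(len(px),depth)
    P=np.c_[n*d[:,None],d,np.ones(len(px))]
    return (P@np.array(im["world_from_camera"]).T)[:,:3]
def cloud(im):
    v,u=np.mgrid[:400,:640]; return world(im,np.c_[u.ravel(),v.ravel()]).reshape(400,640,3)
E
python3 - <<'E'
from h import *
for n in("scene","top"):
    im=cam(n); cv2.imwrite(f"pics/{n}0.png",im["pixels"][:,:,::-1])
    print(n,np.round(im["world_from_camera"],3).tolist(),f_of(im),im["distortion"])
    for q in("lid","lid_grip","jar_rim","jar"):
        for r in models.tip_of(n,q): 
            print(q,np.round(r["at"]),round(r["confidence"],2),world(im,np.clip(r["at"],0,[639,399])).round(3))
s=env.observe(); print(s["time_s"],s["position"],np.round(s["tool_rot"],3).tolist(),s["ft_force"],s["grip_width"],env.tcp_to_grasp)
E
```

```text
scene [[0.634, 0.559, -0.535, 1.078], [0.773, -0.45, 0.447, -0.482], [0.009, -0.697, -0.717, 0.825], [0.0, 0.0, 0.0, 1.0]] 370.1057319377019 [-0.06576317  0.          0.          0.          0.        ]
lid [247. 276.] 0.86 [[ 0.559 -0.293  0.023]]
lid [262. 219.] 0.74 [[ 0.42  -0.158  0.025]]
lid [281. 240.] 0.67 [[ 0.553 -0.18   0.076]]
lid [287. 248.] 0.6 [[ 0.56  -0.169  0.039]]
lid [281. 245.] 0.48 [[ 0.549 -0.178  0.051]]
lid [161. 274.] 0.37 [[ 0.408 -0.465  0.014]]
lid_grip [244. 265.] 0.83 [[ 0.538 -0.286  0.042]]
lid_grip [262. 210.] 0.8 [[ 0.407 -0.147  0.043]]
lid_grip [280. 225.] 0.66 [[ 0.522 -0.159  0.091]]
jar_rim [397. 195.] 0.78 [[0.641 0.157 0.098]]
jar [380. 168.] 0.9 [[0.486 0.255 0.044]]
jar [326. 197.] 0.82 [[0.477 0.035 0.04 ]]
jar [392. 224.] 0.78 [[0.681 0.108 0.043]]
top [[0.012, -0.996, 0.089, 0.447], [-1.0, -0.012, -0.002, -0.016], [0.003, -0.089, -0.996, 1.372], [0.0, 0.0, 0.0, 1.0]] 361.6377560698562 [-0.0712645  0.         0.         0.         0.       ]
lid [352. 245.] 0.72 [[ 0.407 -0.146  0.037]]
lid [358. 210.] 0.68 [[ 0.534 -0.16   0.093]]
lid [356. 210.] 0.57 [[ 0.53  -0.154  0.093]]
lid [360. 216.] 0.55 [[ 0.51  -0.166  0.091]]
lid [391. 209.] 0.52 [[ 0.539 -0.289  0.044]]
lid [298. 236.] 0.45 [[0.437 0.05  0.142]]
lid_grip [354. 249.] 0.88 [[ 0.394 -0.151  0.044]]
lid_grip [360. 210.] 0.83 [[ 0.533 -0.167  0.093]]
lid_grip [390. 211.] 0.75 [[ 0.533 -0.284  0.04 ]]
jar_rim [274. 171.] 0.57 [[0.685 0.153 0.006]]
jar [296. 235.] 0.86 [[0.442 0.056 0.141]]
jar [236. 225.] 0.77 [[0.471 0.267 0.123]]
jar [278. 178.] 0.71 [[0.638 0.124 0.119]]
0.5 [ 0.16033892 -0.52607375  0.23129554] [[0.957, 0.292, -0.0], [0.292, -0.957, 0.0], [0.0, -0.0, -1.0]] [ 0.38781395 -0.27738918  0.0719832 ] 0.0855884538550404 -0.0187
```

View pics/scene0.png

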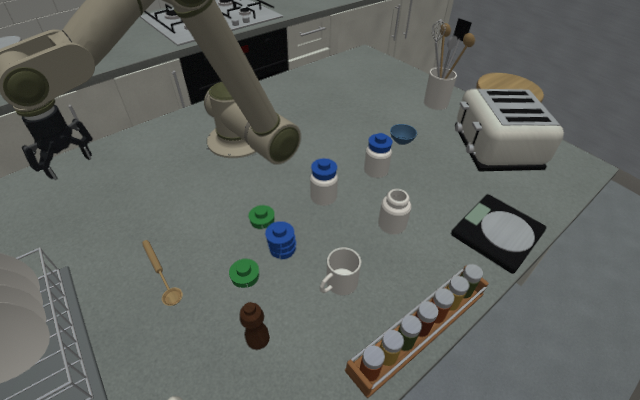

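View pics/top0.png

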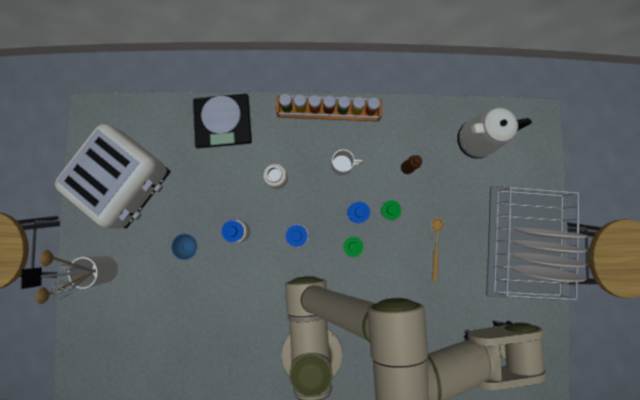

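The scene view shows the blue stack at about (281,238), the open jar at (396,205), closed jars at (324,180) and (378,155), and green lids at (262,216) and (244,272). In the top view the stack is at (358,211) and the open jar at (275,175).

```bash
cat >> h.py <<'E'
def circ(P):
    c,_=cv2.minEnclosingCircle(P[:,:2].astype(np.float32).reshape(-1,1,2)); return np.array(c),_
def stat(t,P):
    if len(P)<5: print(t,len(P)); return
    lo,hi=np.percentile(P[:,:2],[2,98],axis=0)
    c,r=circ(P); print(t,len(P),"med",np.median(P,0).round(4),"mid",((lo+hi)/2).round(4),"ext",(hi-lo).round(3),"circ",c.round(4),round(r,4))
def box(C,c,r,z0,z1):
    m=(np.hypot(C[...,0]-c[0],C[...,1]-c[1])<r)&(C[...,2]>z0)&(C[...,2]<z1); return m
E
python3 - <<'E'
from h import *
for n in("scene","top"):
    im=cam(n); C=cloud(im)
    print(n,"table z",np.median(C[box(C,(.5,-.05),.03,-.05,.05)][:,2]))
    s=box(C,(.531,-.165),.055,.083,.11); stat("grip",C[s])
    s=box(C,(.531,-.165),.055,.063,.083); stat("plate",C[s])
    s=box(C,(.531,-.165),.055,.063,.11); stat("plate+grip",C[s])
    s=box(C,(.64,.13),.06,.108,.14); stat("rim",C[s])
    s=box(C,(.64,.13),.06,.05,.1); stat("body",C[s])
    s=box(C,(.64,.13),.06,.04,.14); stat("all",C[s])
    s=box(C,(.442,.055),.06,.08,.2); stat("jarb",C[s])
E
```

```text
scene table z 0.0009833427076788581
grip 128 med [ 0.5298 -0.1682  0.0917] mid [ 0.5274 -0.168 ] ext [0.031 0.03 ] circ [ 0.5263 -0.1672] 0.0184
plate 408 med [ 0.5379 -0.1743  0.0753] mid [ 0.5271 -0.1673] ext [0.069 0.069] circ [ 0.5273 -0.1674] 0.039
plate+grip 536 med [ 0.5345 -0.1718  0.0759] mid [ 0.5273 -0.1674] ext [0.068 0.068] circ [ 0.5273 -0.1674] 0.039
rim 197 med [0.6595 0.1353 0.1164] mid [0.6592 0.1368] ext [0.054 0.055] circ [0.6585 0.1381] 0.0321
body 563 med [0.6721 0.1156 0.0813] mid [0.6611 0.1367] ext [0.072 0.076] circ [0.6563 0.139 ] 0.0423
all 901 med [0.6674 0.1197 0.0893] mid [0.6612 0.1362] ext [0.071 0.075] circ [0.6563 0.139 ] 0.0423
jarb 667 med [0.4552 0.0413 0.1226] mid [0.4437 0.0502] ext [0.07 0.07] circ [0.4412 0.0537] 0.042
top table z -0.0007540145917159791
grip 81 med [ 0.5251 -0.1668  0.0918] mid [ 0.5266 -0.1656] ext [0.032 0.031] circ [ 0.5264 -0.1664] 0.0177
plate 274 med [ 0.5259 -0.1655  0.0741] mid [ 0.5267 -0.1674] ext [0.07  0.069] circ [ 0.5271 -0.1675] 0.0387
plate+grip 355 med [ 0.5257 -0.1665  0.0751] mid [ 0.526  -0.1674] ext [0.065 0.069] circ [ 0.5271 -0.1675] 0.0387
rim 139 med [0.6536 0.139  0.1181] mid [0.6555 0.1405] ext [0.06  0.059] circ [0.6558 0.1406] 0.0315
body 198 med [0.636  0.1265 0.0894] mid [0.6544 0.1404] ext [0.08  0.081] circ [0.6553 0.1407] 0.0421
all 347 med [0.6436 0.1324 0.0938] mid [0.654  0.1394] ext [0.078 0.077] circ [0.6553 0.1407] 0.0421
jarb 442 med [0.4406 0.0528 0.1259] mid [0.4393 0.0534] ext [0.073 0.07 ] circ [0.4392 0.0555] 0.0421
```

jog_arm:
  plan: "0 0 0 1.75 -0.91 0 0;0 0 0 3.5 -1.82 0 0;0 0 0 3.5 -1.82 0 0;0 0 0 3.5 -1.82 0 0;0 0 0 3.5 -1.82 0 0;0 0 0 3.5 -1.82 0 0;0 0 0 3.5 -1.82 0 0;0 0 0 3.5 -1.82 0 0;0 0 0 3.5 -1.82 0 0;0 0 0 3.5 -1.82 0 0"
  grip_force: 40

```text
time_s: 1.43
position: [0.4291, -0.2621, 0.2316]
tool_rot: [[0.957, 0.291, 0.0], [0.291, -0.957, -0.0], [0.0, 0.0, -1.0]]
ft_force: [0.1, -0.5, 0.8]
grip_width: 0.0851
gripper_force: 0.0
```

jog_arm:
  plan: "0 0 0 3.5 -1.82 0 0;0 0 0 3.5 -1.82 0 0;0 0 0 3.5 -1.82 1 0;0 0 0 1.75 -0.91 2 0;0 0 0 0 0 3 0;0 0 0 0 0 3 0;0 0 0 0 0 2 0;0 0 0 0 0 0 0;0 0 0 0 0 0 0"

```text
time_s: 2.18
position: [0.5266, -0.1671, 0.1213]
tool_rot: [[0.957, 0.291, -0.001], [0.291, -0.957, 0.001], [-0.001, -0.001, -1.0]]
ft_force: [-0.7, -0.2, 0.7]
grip_width: 0.0854
gripper_force: 0.0
```

Run:
```python
from h import *
s=env.observe(); print(s["time_s"],s["position"],np.round(s["tool_rot"],3).tolist(),s["ft_force"],s["grip_width"])
print("tool-axes delta cm",100*np.array(s["tool_rot"]).T@(np.array([.527,-.167,.075])-s["position"]))
im=cam("scene"); a=cv2.resize(im["pixels"][130:290,180:380,::-1],None,fx=4,fy=3.75,interpolation=cv2.INTER_CUBIC); cv2.imwrite("pics/s1.png",a)
C=cloud(im); stat("p+g",C[box(C,(.527,-.167),.045,.063,.095)])
```

```text
2.1833 [ 0.52655349 -0.1671145   0.12127899] [[0.957, 0.291, -0.001], [0.291, -0.957, 0.001], [-0.001, -0.001, -1.0]] [-0.71078439 -0.21976934  0.71144674] 0.08544906990153886
tool-axes delta cm [0.04995783 0.00645249 4.62785393]
p+g 521 med [ 0.5353 -0.1716  0.0756] mid [ 0.5274 -0.167 ] ext [0.068 0.068] circ [ 0.5257 -0.167 ] 0.0392
```

View pics/s1.png

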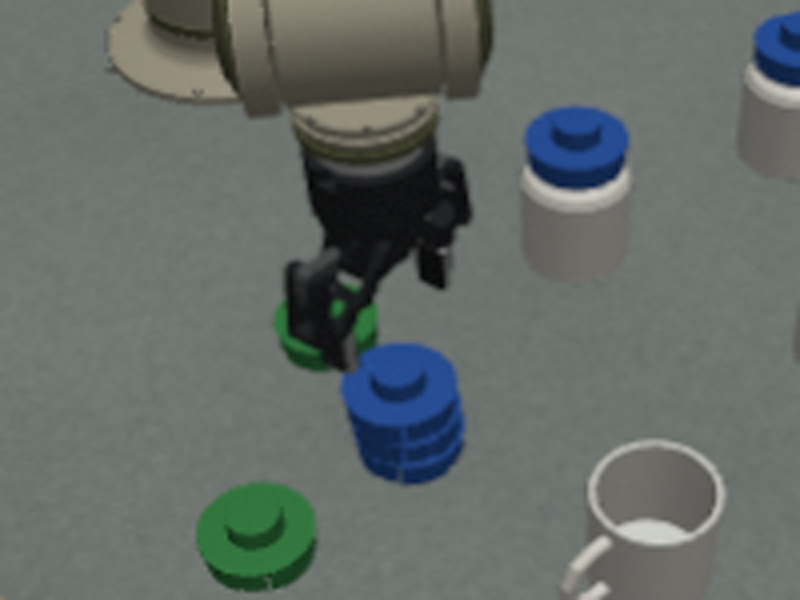

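The gripper is centred over the stack at (400,400) in the crop, with the fingers straddling it.

jog_arm:
  plan: "0 0 0 0.05 0 1.5 0;0 0 0 0 0 1.5 0;0 0 0 0 0 1 0;0 0 0 0 0 0.55 0;0 0 0 0 0 0 120;0 0 0 0 0 0 160;0 0 0 0 0 0 200;0 0 0 0 0 0 255;0 0 0 0 0 0 255;0 0 0 0 0 0 255"
  grip_force: 40

```text
time_s: 3.07
position: [0.5274, -0.1672, 0.0764]
tool_rot: [[0.957, 0.292, 0.001], [0.292, -0.957, -0.001], [0.001, 0.001, -1.0]]
ft_force: [-0.4, -0.5, 2.7]
grip_width: 0.0343
gripper_force: 39.7
```

jog_arm:
  plan: "0 0 0 0 0 0 255;0 0 0 0 0 0 255;0 0 0 0 0 0 255"
  grip_force: 80

```text
time_s: 3.32
position: [0.5274, -0.1672, 0.0763]
tool_rot: [[0.957, 0.291, 0.001], [0.291, -0.957, -0.001], [0.001, 0.001, -1.0]]
ft_force: [0.6, -0.5, 5.9]
grip_width: 0.0327
gripper_force: 79.0
```

jog_arm:
  plan: "0 0 0 0 0 -0.3 255;0 0 0 0 0 -0.7 255;0 0 0 0 0 -1.5 255;0 0 0 0 0 -2 255;0 0 0 0 0 -3 255;0 0 0 0 0 -3 255;0 0 0 0 0 -2.5 255;0 0 0 0 0 0 255;0 0 0 0 0 0 255"

```text
time_s: 4.07
position: [0.5272, -0.1669, 0.2069]
tool_rot: [[0.957, 0.292, 0.002], [0.292, -0.957, -0.001], [0.001, 0.001, -1.0]]
ft_force: [0.6, -0.0, -1.0]
grip_width: 0.0332
gripper_force: 79.5
```

Run:
```python
from h import *
s=env.observe(); print(s["time_s"],s["position"],s["ft_force"],s["grip_width"],s["gripper_force"])
im=cam("scene"); a=cv2.resize(im["pixels"][130:290,180:380,::-1],None,fx=4,fy=3.75,interpolation=cv2.INTER_CUBIC); cv2.imwrite("pics/s2.png",a)
C=cloud(im); stat("stack",C[box(C,(.527,-.167),.045,.04,.08)])
m=box(C,(.527,-.167),.06,.11,.23)
p=im["pixels"].astype(int); b=(p[...,2]>p[...,0]+60)&m; stat("held",C[b]); print(np.percentile(C[b][:,2],[1,10,50,90,99]).round(4))
```

```text
4.0667 [ 0.52715713 -0.16694995  0.20691106] [ 0.62823603 -0.00310675 -0.99042139] 0.03317956298797598 79.51263070106506
stack 516 med [ 0.5342 -0.1697  0.0512] mid [ 0.5277 -0.1649] ext [0.068 0.068] circ [ 0.5274 -0.1647] 0.0392
held 434 med [ 0.541  -0.169   0.2038] mid [ 0.5338 -0.1677] ext [0.057 0.068] circ [ 0.5281 -0.1666] 0.0385
[0.1891 0.2012 0.2038 0.2202 0.2221]
```

View pics/s2.png

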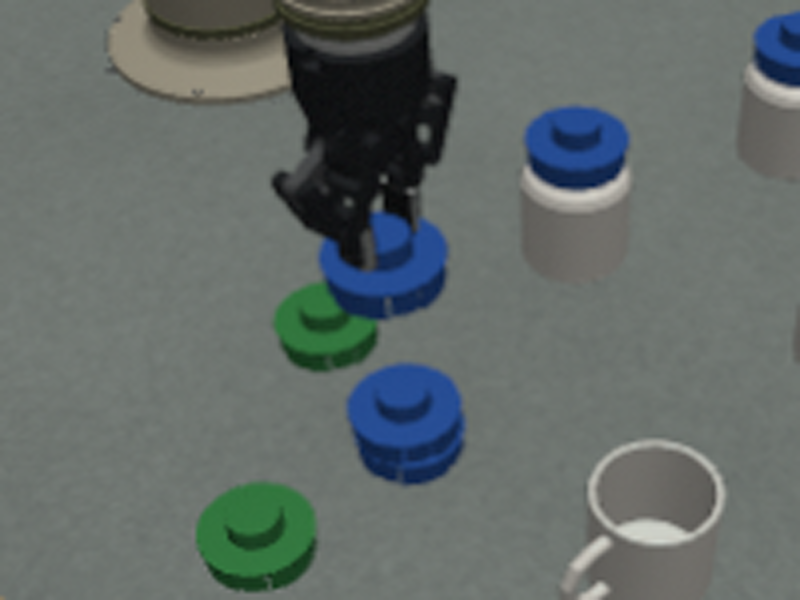

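The lid is held level at (385,260), and two lids stay on the stack at (405,420). I'll move over the jar.

jog_arm:
  plan: "0 0 0 1.18 -1.42 0 255;0 0 0 2.37 -2.84 0 255;0 0 0 2.37 -2.84 0 255;0 0 0 2.37 -2.84 0 255;0 0 0 2.37 -2.84 0 255;0 0 0 2.37 -2.84 0 255;0 0 0 2.37 -2.84 0 255;0 0 0 2.37 -2.84 0 255;0 0 0 2.37 -2.84 0 255;0 0 0 1.18 -1.42 0 255"

```text
time_s: 4.95
position: [0.6565, 0.1435, 0.2034]
tool_rot: [[0.956, 0.294, -0.004], [0.294, -0.956, 0.001], [-0.003, -0.002, -1.0]]
ft_force: [-0.0, -0.3, -1.6]
grip_width: 0.0327
gripper_force: 79.6
```

jog_arm:
  plan: "0 0 0 0 0 1 255;0 0 0 0 0 1.5 255;0 0 0 0 0 0 255;0 0 0 0 0 0 255"

```text
time_s: 5.28
position: [0.6556, 0.1389, 0.179]
tool_rot: [[0.957, 0.291, -0.004], [0.291, -0.957, -0.0], [-0.004, -0.001, -1.0]]
ft_force: [0.1, -0.5, 0.1]
grip_width: 0.033
gripper_force: 79.5
```

```bash
cat > chk.py <<'E'
from h import *
import sys
s=env.observe(); print(s["time_s"],s["position"],s["ft_force"],s["grip_width"],s["gripper_force"]); z=s["position"][2]
for n in("scene","top"):
    im=cam(n); C=cloud(im); p=im["pixels"].astype(int)
    b=(p[...,2]>p[...,0]+60)&box(C,(.656,.14),.06,.1,.23)
    stat(n+" held",C[b])
    pl=C[b&(C[...,2]<z+.004)&(C[...,2]>z-.008)]
    if len(pl)>20:
        A=np.c_[pl[:,:2]-[.656,.14],np.ones(len(pl))]; k=np.linalg.lstsq(A,pl[:,2],rcond=None)[0]; print("plate plane",k.round(4))
    b=(p.max(-1)-p.min(-1)<40)&(p.min(-1)>80)&box(C,(.656,.14),.06,.03,.125)
    stat(n+" jar",C[b]); 
    if n=="scene": cv2.imwrite(sys.argv[1],cv2.resize(im["pixels"][90:270,300:480,::-1],None,fx=3.3,fy=3.3,interpolation=cv2.INTER_CUBIC))
E
python3 chk.py pics/s3.png
```

```text
5.2833 [0.65564192 0.1389122  0.17896047] [ 0.07324039 -0.52805262  0.08398356] 0.032991717906588405 79.53168511390686
scene held 330 med [0.6694 0.1303 0.1749] mid [0.6574 0.1364] ext [0.069 0.069] circ [0.6554 0.1322] 0.0447
plate plane [-5.000e-04 -1.000e-04  1.748e-01]
scene jar 871 med [0.6734 0.1158 0.083 ] mid [0.6616 0.1361] ext [0.071 0.075] circ [0.657  0.1389] 0.0426
top held 64 med [0.6323 0.1472 0.1774] mid [0.6299 0.1519] ext [0.021 0.036] circ [0.6294 0.1522] 0.0214
plate plane [-0.0159  0.0192  0.1765]
top jar 54 med [0.6472 0.1054 0.0881] mid [0.6498 0.1365] ext [0.052 0.075] circ [0.6555 0.1409] 0.0422
```

View pics/s3.png

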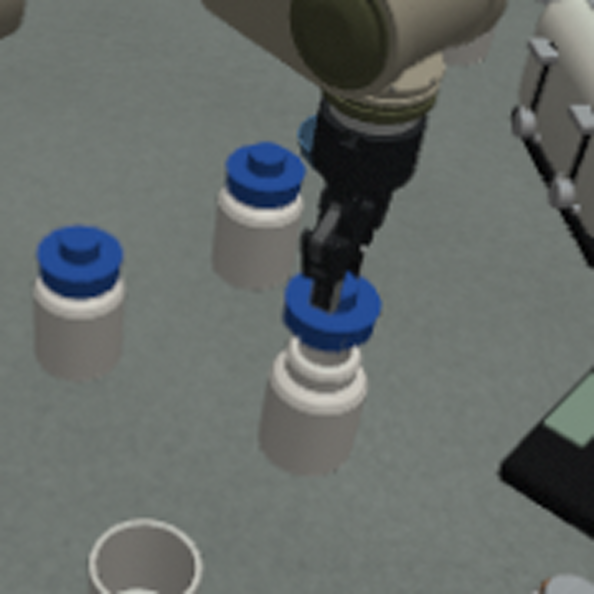

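The lid is level at (332,310) in the crop, above the open jar neck at (322,355), and about 1 mm short in y. I'll correct that and descend.

jog_arm:
  plan: "0 0 0 0.03 -0.1 0.5 255;0 0 0 0 0 1 255;0 0 0 0 0 1 255;0 0 0 0 0 1 255;0 0 0 0 0 0.5 255;0 0 0 0 0 0 255;0 0 0 0 0 0 255"
  grip_force: 100

```text
time_s: 5.97
position: [0.6565, 0.1407, 0.1405]
tool_rot: [[0.957, 0.291, -0.001], [0.291, -0.957, 0.0], [-0.001, -0.0, -1.0]]
ft_force: [-0.2, -0.5, -1.0]
grip_width: 0.0324
gripper_force: 99.8
```

```bash
python3 chk.py pics/s4.png
```

```text
5.9667 [0.65647175 0.14070116 0.14048507] [-0.24127038 -0.47295208 -0.95639988] 0.03235032870915727 99.79035973548889
scene held 321 med [0.6699 0.131  0.1363] mid [0.6577 0.1381] ext [0.068 0.07 ] circ [0.6586 0.1338] 0.0429
plate plane [ 0.0012 -0.0028  0.1363]
scene jar 652 med [0.6774 0.1115 0.0754] mid [0.6624 0.1274] ext [0.07  0.057] circ [0.658  0.1366] 0.0422
top held 62 med [0.6318 0.149  0.1382] mid [0.6287 0.1527] ext [0.021 0.035] circ [0.6305 0.1544] 0.0214
plate plane [ 0.0598 -0.0738  0.1401]
top jar 27 med [0.65   0.1024 0.0847] mid [0.6488 0.1372] ext [0.048 0.077] circ [0.6549 0.1401] 0.0418
```

View pics/s4.png

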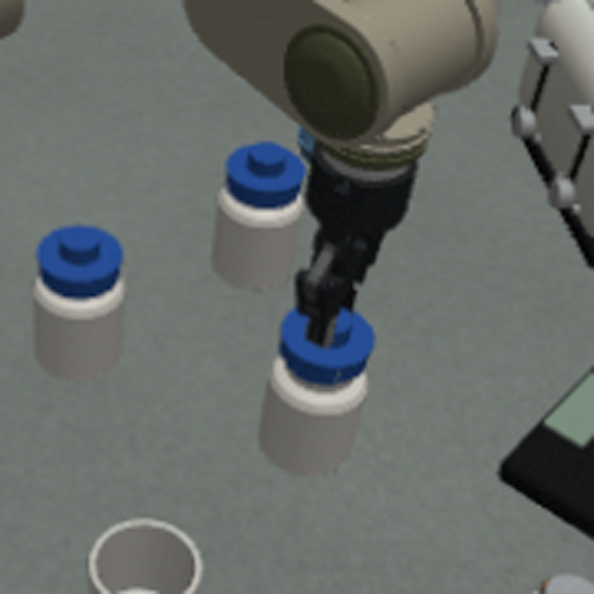

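The lid sits centred just over the neck at (326,345), around the rim and not yet touching. Now I'll press slowly.

jog_arm:
  plan: "0 0 0 0 0 0.2 255;0 0 0 0 0 0.2 255;0 0 0 0 0 0.1 255;0 0 0 0 0 0.1 255;0 0 0 0 0 0 255;0 0 0 0 0 0 255"

```text
time_s: 6.57
position: [0.6566, 0.1408, 0.135]
tool_rot: [[0.957, 0.292, 0.0], [0.292, -0.957, 0.0], [0.0, -0.0, -1.0]]
ft_force: [-0.2, 0.5, 0.1]
grip_width: 0.0321
gripper_force: 100.1
```

jog_arm:
  plan: "0 0 0 0 0 0.1 255;0 0 0 0 0 0.1 255;0 0 0 0 0 0 255;0 0 0 0 0 0 255"

```text
time_s: 6.9
position: [0.6566, 0.1407, 0.1333]
tool_rot: [[0.957, 0.292, 0.001], [0.292, -0.957, 0.0], [0.001, 0.0, -1.0]]
ft_force: [-0.2, 1.4, 4.0]
grip_width: 0.0323
gripper_force: 100.8
```

jog_arm:
  plan: "0 0 0 0 0 0.1 255;0 0 0 0 0 0.1 255;0 0 0 0 0 0 255;0 0 0 0 0 0 255"

```text
time_s: 7.23
position: [0.6558, 0.1406, 0.1295]
tool_rot: [[0.957, 0.291, -0.003], [0.291, -0.957, -0.0], [-0.003, -0.0, -1.0]]
ft_force: [0.2, -1.0, -4.3]
grip_width: 0.0323
gripper_force: 100.1
```

jog_arm:
  plan: "0 0 0 0 0 0.1 255;0 0 0 0 0 0.1 255;0 0 0 0 0 0 255;0 0 0 0 0 0 255"

```text
time_s: 7.57
position: [0.6564, 0.1407, 0.1289]
tool_rot: [[0.957, 0.291, -0.0], [0.291, -0.957, 0.0], [-0.0, -0.0, -1.0]]
ft_force: [-1.6, -0.5, 0.2]
grip_width: 0.0319
gripper_force: 100.3
```

jog_arm:
  plan: "0 0 0 0 0 0.1 255;0 0 0 0 0 0.1 255;0 0 0 0 0 0 255;0 0 0 0 0 0 255"

```text
time_s: 7.9
position: [0.6566, 0.1408, 0.1278]
tool_rot: [[0.957, 0.292, 0.001], [0.292, -0.957, 0.0], [0.001, 0.0, -1.0]]
ft_force: [-4.5, 0.3, 6.3]
grip_width: 0.0321
gripper_force: 100.7
```

jog_arm:
  plan: "0 0 0 0 0 0.1 255;0 0 0 0 0 0 255;0 0 0 0 0 0 255"

```text
time_s: 8.15
position: [0.6567, 0.1408, 0.1271]
tool_rot: [[0.957, 0.292, 0.001], [0.292, -0.957, 0.0], [0.001, 0.0, -1.0]]
ft_force: [-4.3, 0.6, 8.0]
grip_width: 0.0327
gripper_force: 100.9
```

jog_arm:
  plan: "0 0 0 0 0 0.1 255;0 0 0 0 0 0 255;0 0 0 0 0 0 255;0 0 0 0 0 0 255"

```text
time_s: 8.48
position: [0.6567, 0.1408, 0.1264]
tool_rot: [[0.957, 0.292, 0.002], [0.292, -0.957, 0.0], [0.002, 0.0, -1.0]]
ft_force: [-4.2, 0.2, 9.2]
grip_width: 0.0325
gripper_force: 101.6
```

jog_arm:
  plan: "0 0 0 0 0 0.1 255;0 0 0 0 0 0 255;0 0 0 0 0 0 255;0 0 0 0 0 0 255"

```text
time_s: 8.82
position: [0.6569, 0.1409, 0.1264]
tool_rot: [[0.957, 0.292, 0.003], [0.292, -0.957, 0.0], [0.003, 0.001, -1.0]]
ft_force: [-5.7, 0.2, 14.8]
grip_width: 0.0323
gripper_force: 102.0
```

jog_arm:
  plan: "0 0 0 0 0 0.1 255;0 0 0 0 0 0 255;0 0 0 0 0 0 255;0 0 0 0 0 0 255"

```text
time_s: 9.15
position: [0.6571, 0.141, 0.1264]
tool_rot: [[0.956, 0.292, 0.005], [0.292, -0.956, 0.0], [0.004, 0.001, -1.0]]
ft_force: [-7.1, 1.1, 18.8]
grip_width: 0.0322
gripper_force: 102.6
```

jog_arm:
  plan: "0 0 0 -0.05 0 0.1 255;0 0 0 0 0 0 255;0 0 0 0 0 0 255;0 0 0 0 0 0 255;0 0 0 0 0 0 255;0 0 0 0 0 0 255"

```text
time_s: 9.65
position: [0.6569, 0.1409, 0.1262]
tool_rot: [[0.956, 0.292, 0.006], [0.292, -0.956, 0.001], [0.006, 0.001, -1.0]]
ft_force: [-8.8, -0.0, 24.1]
grip_width: 0.0323
gripper_force: 103.2
```

```bash
python3 chk.py pics/s5.png; python3 -c "
from h import *
im=cam('scene');C=cloud(im);b=im['pixels'].astype(int);b=b[...,2]>b[...,0]+60
for c in((.4405,.0545),(.656,.14)):
    p=C[b&box(C,c,.045,.1,.133)];print(np.median(p[p[:,2]>.119][:,2]))
stat('stack',C[box(C,(.527,-.167),.045,.04,.08)])"
```

```text
9.65 [0.65689278 0.14089906 0.12624658] [-8.78035300e+00 -1.32410003e-02  2.40507690e+01] 0.03231001469400739 103.1542718410492
scene held 317 med [0.6696 0.131  0.1218] mid [0.6583 0.1382] ext [0.068 0.071] circ [0.6607 0.1325] 0.044
plate plane [-0.0106 -0.0057  0.122 ]
scene jar 563 med [0.6768 0.1092 0.0699] mid [0.6614 0.1262] ext [0.07  0.056] circ [0.6569 0.1372] 0.0421
top held 55 med [0.6305 0.151  0.1234] mid [0.6292 0.1541] ext [0.018 0.035] circ [0.6293 0.1547] 0.0201
plate plane [-0.0397  0.0211  0.1221]
top jar 31 med [0.6481 0.1023 0.0862] mid [0.6433 0.137 ] ext [0.047 0.077] circ [0.6504 0.139 ] 0.0416
0.1245664482118699
0.12197479351168072
stack 515 med [ 0.5342 -0.1696  0.0512] mid [ 0.5273 -0.1651] ext [0.068 0.067] circ [ 0.5269 -0.1654] 0.0396
```

View pics/s5.png

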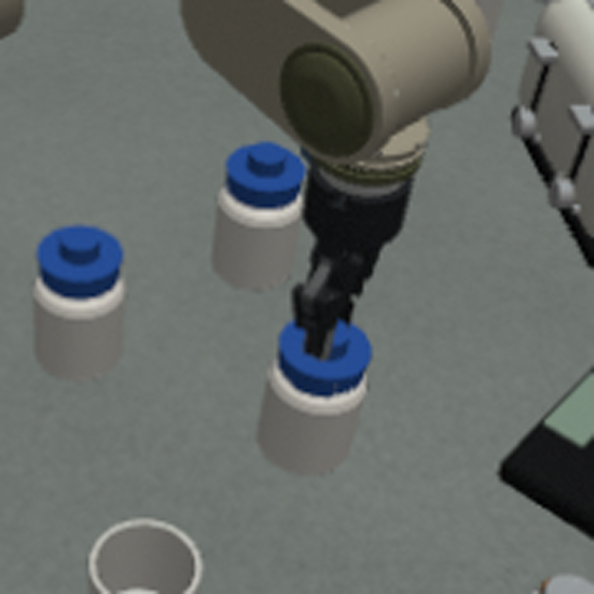

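The lid is at (323,355), seated flat on the upright jar. It sits at a hard stop under about 24 N of push, with the plate 2 to 3 mm lower than on the closed jars, and the stack is undisturbed.

```bash
python3 -c "
from rig import job
print(job.close_job())"
```

```text
the job is handed in; nothing more can be done
None
```

The top blue lid is snapped onto the open jar, pressed fully home and held there under about 24 N. The jar is upright in place, the two lower lids stayed in the stack, and the job was handed in at about 10 s.

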